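# Zero the bench bridge with the outer ring of its dual knob

### The job

Take the dust cover off the dual knob of the bench bridge and stand it upright on the bench top clear of the instrument. Then turn only the outer ring of the dual knob until the meter needle points at the broad zero mark, leaving the inner knob at its setting, and after that swing the toggle lever fully over toward the instrument's back, to switch to measuring. Do not disturb the round tin to the right, the brown bottle close behind the instrument or the tape roll in front of it.

Things in the scene. Friction and masses are not known exactly. Their poses are not given: they have to be found in the camera images.
- bridge: the bench bridge: a low grey instrument box, 180 mm deep (its x) by 340 mm wide (its y) by 60 mm high, fixed on the bench; origin at the centre of its underside, x pointing to its back (roughly away from the robot), y to its left, z up. On its flat top face (z = 60 mm) are, right to left: the dual knob (axis at y = -115 mm) under its dust cover, the round white-faced meter (134 mm in diameter, centre at x 0, y 20 mm, 2 mm proud), the toggle lever (y = 135 mm)
- knob_axis (a point): the point where the dual knob's upright axis meets the instrument's top face (bridge frame x 0, y -115, z 60 mm). From this point up: a fixed dark collar to 10 mm; the outer ring from 10 to 40 mm; the inner knob from 40 to 64 mm
- ring_center (a point): centre of the outer ring of the dual knob: a plain metal ring with fine upright ribs, 58 mm in diameter and 30 mm high (this point is half-way up, 25 mm over the instrument's top face). It turns about the upright knob axis against a light friction of 0.06 N m and stays where it is left
- ring (a joint): angle of the outer ring (rad), growing anticlockwise seen from above, range -3 to 3; it starts between -0.1 and 0.1. The needle turns the same way as the ring, 2 rad for each 1 rad of ring. The scale card with the zero mark stands at a different angle each time, so the ring angle that gives zero differs; the nearer way round needs a ring turn of 0.3 to 1.6 rad, clockwise or anticlockwise
- inner_mark (a point): a point on top of the inner knob, at the outer end of its white pointer line, 12 mm from the knob axis. The inner knob is black, 28 mm in diameter, tapering, 24 mm high, stands on top of the ring on the same axis, turns freely of the ring (friction 0.03 N m), and must keep its setting (not more than about 10 degrees of turn)
- needle_tip (a point): a point near the tip of the meter's thin black needle (3 mm wide), 50 mm from its pivot, just over the white face; the pivot is the meter's centre, at x 0, y 20 mm in the bridge frame; a short tail of 12 mm reaches past the pivot the other way
- zero_mark (a point): where needle_tip lies when the needle reads zero: on the one broad black mark (10 mm wide, 14 mm long) of the meter's round scale, 50 mm from the meter's centre; the other scale marks are thin. It may be anywhere round the dial and does not move during the work
- mode (a joint): angle of the toggle lever (rad): 0 leaning toward the instrument's front (robot side), 1.0 fully over toward the back; it stays where it is left
- mode_tip (a point): centre of the 26 mm metal ball at the end of the toggle lever. The lever is a steel rod 10 mm thick whose hinge axis runs along the instrument's y, 82 mm over the bench at x 0, y 135 mm in the bridge frame; this point is 70 mm from the hinge, 143 mm over the bench at either end of the swing and 152 mm at mid swing, and travels 67 mm straight toward the back. Friction 0.06 N m: about 1 N at the ball moves it
- cover_grip (a point): centre of the grip on top of the dust cover: an upright black cylinder 22 mm in diameter, 32 mm high (16 mm above and below this point; the cover's flat top is 24 mm below it). This point is 98 mm over the cover's rim: 158 mm over the bench with the cover on the instrument, 98 mm when it stands on the bench
- cover: the dust cover: a loose grey cup, mouth down, 88 mm in outer diameter, 3 mm wall, 74 mm high without the grip, about 0.12 kg; origin at the centre of its open rim (underside), z up along its axis. Raise it at least 70 mm to clear the knobs. The bench right of the instrument is free for it, round a point 250 mm right of the instrument's centre (y -250 mm in the bridge frame)
- tip_cleaner: bystander: a loose round metal tin with brass wool in it, 65 mm in diameter, 31 mm high, standing to the right of the instrument beyond the free patch of bench; origin at the centre of its underside
- flux_bottle: bystander: a loose brown bottle with a white cap, 37 mm in diameter, 82 mm high, standing behind the instrument; origin at the centre of its underside
- tape_roll: bystander: a loose roll of amber tape lying flat in front of the instrument, 69 mm in diameter, 12 mm high; origin at the centre of its underside
Things that resemble listed ones, but are neither listed nor needed, are in the scene too. There is more than one size of the cover; the one meant has the size given above.

How it is judged:
By the outcome, as a careful person would: the job done as asked, in the order asked, and still so for the second after the job is handed in, with the robot touching nothing.
It also fails if it takes over 66 s, if anything falls off the work surface, if the arm or the gripper's body presses on something with over 40 N, if the wrist force passes 120 N, or if a joint passes its speed limit or range.

### The arm

A 7-joint arm with a two-finger parallel gripper is mounted at the origin on a cart in front of the work surface, level with it; the furniture and walls round the work are solid. World frame = base frame: x ahead of the robot, y to its left, z up, the work surface at z = 0. Lengths are in m, angles in rad, forces in N, time in s.
With the tool pointing down it reaches from about 0.425 to 1.025 m from the base axis. Payload 9.4 kg.
Tool frame: the origin (TCP) lies on the centre line of the jaws, within the pads' length; the fingertips stand 25 mm ahead of it and the grasp point (between the pads) lies 6 mm ahead of it; z points along the fingers, y is the line along which they close (so a half turn about z gives the same grasp; the last joint's range is limited). The gripper opens to 93 mm and grips with 3 to 60 N. Pads are 15 mm wide; open, the fingers measure 128 mm over their backs; the gripper's body (75 mm by 188 mm) begins 65 mm behind the grasp point.
Start: joints at [1.227, 0.599, -0.003, 1.599, 0.002, 0.943, -0.08], TCP at [0.191, -0.699, 0.244] pointing down, gripper open.
Joint ranges: [-2.57, 2.57], [-0.35, 1.97], [-1.29, 1.29], [0.11, 2.56], [-1.05, 4.19], [0.11, 1.86], [-2.63, 2.63]. Speed limits (rad/s): [2.22, 2.22, 3.01, 3.01, 3.14, 3.14, 3.14].

### API

Orientations are given as a unit quaternion [x, y, z, w].
In Python, from plant import manip gives the robot as it stands.
- The arm moves only by the tool send_rows, never from a script. Its arguments are lists of equal length, an entry for each row: "gripper": the opening in per cent of the stroke, from 0 (shut) to 100 (fully open); "delta_pos": the shift along the tool's x, y, z scaled (see below), a list of three; "delta_rot": the turn, a rotation vector about the tool's x, y, z scaled (see below), a list of three. In form: {"gripper": [gripper, ...], "delta_pos": [[x, y, z], ...], "delta_rot": [[rx, ry, rz], ...]}. A call has 1 to 5 rows; each row shifts and turns the commanded pose from where the row before left it, along the tool's axes as they then stand; what a row does not reach is not made up. The controller multiplies each number of a shift by 0.05 m and each number of a turn by 4 degrees. A row lasts 1/10 s, in which the tool goes at most 50 mm and 8.59 degrees, less where a joint would pass 70% of its speed; a pose out of reach is approached as far as the arm can. A call with a number of a shift or a turn outside -1 to 1 is refused whole. A call with a gripper value outside its range is refused whole. The fingers move at their own pace and stop on an object; "newtons" is the grip in N (left out, the last holds). Time passes only in rows, so rows that do not move let the fingers close. It gives the time, the measured TCP pose, the force, the opening and the grip force at its end, in the units of the state.
- manip.get_state(): the state, without advancing time (a new reading comes with each control period).
- manip.capture(name): name is "scene" or "top"; returns a dict with "image" (400x640x3 uint8, red, green, blue), "mtx" (3x3 intrinsics, pixels), "extrinsics" (4x4, takes a point from world to camera coordinates). Camera axes: x right, y up, looking along -z (the intrinsics and any distortion apply to the point x, -y, -z); pixel columns grow to the right and rows downward; lengths in m; the calibration is good to about 2 mm. A picture is of the moment at which its call begins. There is no depth.
- manip.sign_off(): hands the job in; it is judged then, once.
The state is a dict: "time_s": time; "q": joint angles; "dq": joint speeds; "joint_efforts": joint torques, N m; "ee_pos": TCP position; "tool_rot": TCP orientation; "ft_force": force on the tool from outside, world axes, zero at the start; "wrist_torque": the same for the moment, N m; "finger_gap": opening from 0.0 (shut) to 1.0 (fully open); "gripper_force": force on a finger pad.
Only numpy, scipy, OpenCV 4.12 (cv2) and the standard library are available. Lean on these libraries where they do the work, as an engineer would, in place of code of your own. Each camera call takes 0.05 s, during which the arm holds its last target. There are 200 camera calls.

## Working session

There is one attempt and no reset: what is moved stays moved. The work goes in short steps, Python scripts to look and compute and a tool call to move; the robot and the scene stay as the last step left them, time stands still between calls to the robot, and variables do not carry over. Pictures are saved under pics/ and viewed, at most 13 in all, crops included, and the job is handed in when it is done.

Besides the shell and the picture viewer there is one more tool, called after ">>>" as name(argument=value, ...) on one line, values as JSON. send_rows: Moves the arm, as the interface text tells. Shifts and turns lie within -1 to 1; 1 stands for 0.05 m of shift or 4 degrees of turn. Its arguments: {"type":"object","properties":{"gripper":{"type":"array","items":{"type":"number"}},"delta_pos":{"type":"array","items":{"type":"array","items":{"type":"number","minimum":-1,"maximum":1}}},"delta_rot":{"type":"array","items":{"type":"array","items":{"type":"number","minimum":-1,"maximum":1}}},"newtons":{"type":"number"}},"required":["gripper","delta_pos","delta_rot"]}

```bash
mkdir -p pics; ls; cat > h.py <<'E'
from plant import manip
import numpy as np, cv2
def snap(n,f):
    c=manip.capture(n); cv2.imwrite('pics/'+f+'.png',c['image'][...,::-1]); np.savez('pics/'+f+'.npz',m=c['mtx'],e=c['extrinsics']); return c
def ray(f,u,v,z):
    d=np.load('pics/'+f+'.npz'); K,E=d['m'],d['e']
    r=np.linalg.inv(K)@[u,v,1]; r=np.array([r[0],-r[1],-r[2]])
    R,t=E[:3,:3],E[:3,3]; o=-R.T@t; w=R.T@r
    return o+w*(z-o[2])/w[2]
def proj(f,p):
    d=np.load('pics/'+f+'.npz'); c=d['e'][:3,:3]@np.array(p)+d['e'][:3,3]
    q=d['m']@[c[0],-c[1],-c[2]]; return q[:2]/q[2]
E
python3 - <<'E'
from h import *
for n in('scene','top'):
    c=snap(n,n+'0'); print(c['mtx'],c['extrinsics'],[k for k in c])
    R=c['extrinsics'];print(-R[:3,:3].T@R[:3,3])
print(manip.get_state())
E
```

```text
pics
[[502.22497656   0.         323.11781578]
 [  0.         502.22497656 192.71016663]
 [  0.           0.           1.        ]] [[-0.65497233 -0.75542308  0.01863373  0.31266562]
 [ 0.49193579 -0.40754431  0.76935481 -0.40890532]
 [-0.57359431  0.51307271  0.63854989 -1.01200639]
 [ 0.          0.          0.          1.        ]] ['image', 'mtx', 'extrinsics']
[-0.17453861  0.58878066  0.95498372]
[[397.45839813   0.         317.17108955]
 [  0.         397.45839813 192.52034775]
 [  0.           0.           1.        ]] [[-0.01729155 -0.99982751  0.00677932 -0.09827823]
 [ 0.99066039 -0.01621503  0.13538486 -0.60002811]
 [-0.13525158  0.00905702  0.99076989 -1.19121457]
 [ 0.          0.          0.          1.        ]] ['image', 'mtx', 'extrinsics']
[ 0.43161105 -0.09720189  1.26212051]
{'time_s': 0.1, 'q': array([ 1.22731891,  0.60005731, -0.00249754,  1.60004537,  0.0018074 ,
        0.94290173, -0.07981684]), 'dq': array([-0.00232056, -0.00455053, -0.00118237, -0.00090746, -0.00042826,
        0.00057831, -0.00014829]), 'joint_efforts': array([ 6.06116548e-03, -7.66557884e+01,  1.50263496e+00, -2.52937102e+01,
       -5.22732746e-02,  1.36578214e-02,  5.65642790e-05]), 'ee_pos': array([ 0.19098215, -0.69897753,  0.24283977]), 'tool_rot': array([ 9.91116121e-01,  1.32997512e-01, -1.73972823e-04, -6.83455241e-04]), 'ft_force': array([-0.29763295,  0.79033282,  0.63556056]), 'wrist_torque': array([-0.02124917,  0.0254148 ,  0.00867907]), 'gripper_force': 0.0, 'finger_gap': 1.0014524859352365}
```

View pics/top0.png

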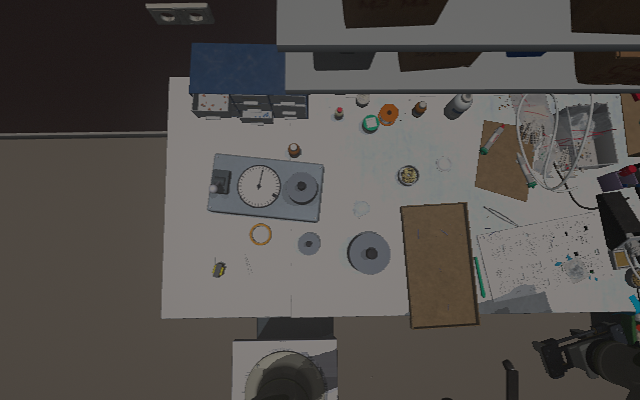

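View pics/scene0.png

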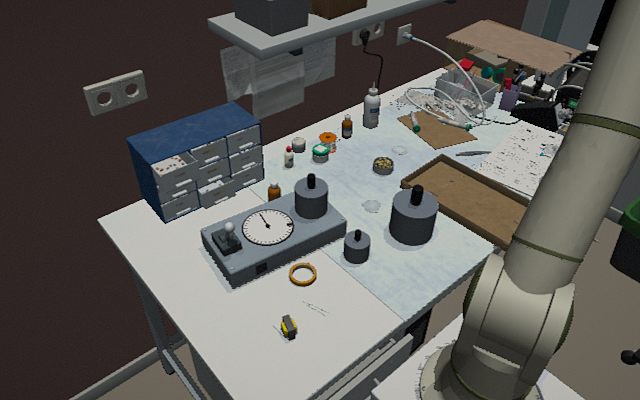

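Top view: the instrument's corners lie at about (215,154), (324,164), (317,221) and (208,211). The cover is on its right part with the grip at about (302,186), the lever ball is at about (213,188), the tin at (408,175), the bottle at (294,150) and the tape at (260,234). The decoy covers are at (309,243) and (370,252). Next, an enlargement.

```bash
python3 - <<'E'
import cv2,numpy as np
a=cv2.imread('pics/top0.png')[140:240,195:345]; b=cv2.imread('pics/scene0.png')[160:290,195:355]
a=cv2.resize(a,None,fx=5.3,fy=5.3,interpolation=cv2.INTER_CUBIC)
cv2.imwrite('pics/c1.png',a)
E
```

```text
(no output)
```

View pics/c1.png

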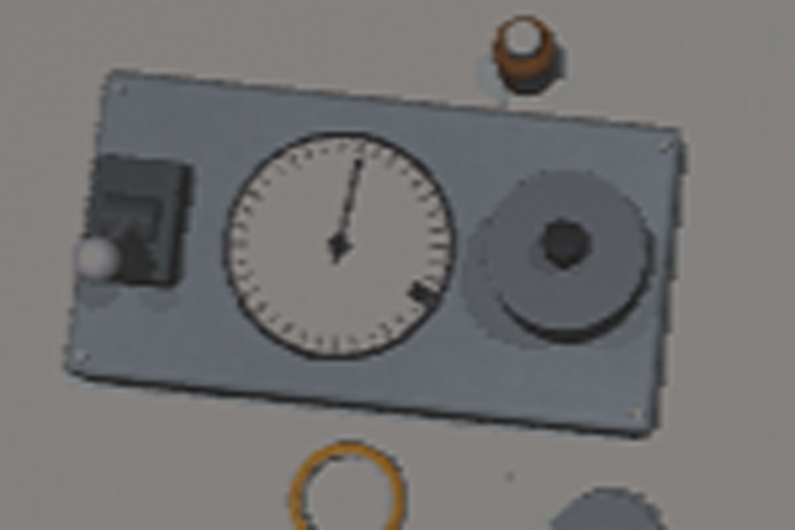

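The crop shows the needle pivot at (340,245) and its tip at about (361,157). The broad mark is at (424,294), so the needle must go about 107° clockwise and the ring about 53° clockwise. The grip is at (566,243) and the ball at (98,256).

```bash
python3 - <<'E'
from h import *
def P(u,v,z): return ray('top0',195+(u+.5)/5.3-.5,140+(v+.5)/5.3-.5,z)
np.set_printoptions(precision=4,suppress=True)
C=[P(*c,.06) for c in[(110,72),(683,130),(650,436),(66,374)]]
print(*C); print([np.linalg.norm(C[i]-C[(i+1)%4]) for i in range(4)])
m=P(340,245,.062)
print('ctr',np.mean(C,0),'meter',m)
yaw1=np.arctan2(*((C[0]-C[1])+(C[3]-C[2]))[[1,0]])-np.pi/2
yaw2=np.arctan2(*((C[0]-C[3])+(C[1]-C[2]))[[1,0]])
print('yaw',np.degrees([yaw1,yaw2]))
g=P(566,241,.168);print('grip',g)
print('ball',P(98,256,.143))
def ang(p):return np.degrees(np.arctan2(*(p-m)[[1,0]]))
z=P(424,294,.062);n=P(361,157,.064);print('needle',ang(n),'zero',ang(z),np.linalg.norm(n-m),np.linalg.norm(z-m))
for nm,u,v,zz in[('tin',408,175,.031),('bottle',294,147,.082),('tape',260.5,234,.012),('small',309,243,.05),('big',370,252,.1)]:print(nm,ray('top0',u,v,zz))
for yaw in [(yaw1+yaw2)/2]:
    Rz=np.array([[np.cos(yaw),-np.sin(yaw),0],[np.sin(yaw),np.cos(yaw),0],[0,0,1]])
    o=m-Rz@[0,.02,.062]; o=o*.5+(np.mean(C,0)-[0,0,.06])*.5
    print('o',o)
    for nm,p in[('knob',[0,-.115,.158]),('ball',[-.0335,.135,.143]),('meter',[0,.02,.062]),('free',[0,-.25,0])]: 
        w=o+Rz@p;print(nm,w,proj('top0',w),proj('scene0',w))
E
```

```text
[0.7235 0.2042 0.06  ] [ 0.6838 -0.1291  0.06  ] [ 0.5062 -0.1068  0.06  ] [0.5473 0.2262 0.06  ]
[np.float64(0.3356630790579877), np.float64(0.17890878298348536), np.float64(0.335580804919791), np.float64(0.17761250081625243)]
ctr [0.6152 0.0486 0.06  ] meter [0.619  0.0697 0.062 ]
yaw [-6.9115 -7.1395]
grip [ 0.6026 -0.0636  0.168 ]
ball [0.6025 0.1881 0.143 ]
needle -13.538541853165107 zero -121.22422049954693 0.052463341544439865 0.056416317926154105
tin [ 0.6507 -0.3955  0.031 ]
bottle [ 0.7337 -0.0399  0.082 ]
tape [0.4743 0.0708 0.012 ]
small [ 0.4434 -0.0809  0.05  ]
big [ 0.414  -0.2577  0.1   ]
o [0.6159 0.0493 0.    ]
knob [ 0.6018 -0.0649  0.158 ] [301.958  185.9021] [311.6144 179.0242]
ball [0.5991 0.1873 0.143 ] [213.3154 189.0602] [229.1407 227.3184]
meter [0.6183 0.0691 0.062 ] [258.9542 186.0373] [267.3754 225.8381]
free [ 0.5853 -0.1989  0.    ] [345.4256 197.826 ] [350.6752 206.5438]
```

>>> send_rows(gripper=[100, 100, 100, 100, 100], delta_pos=[[0.56, -0.5, 0], [0.56, -0.5, 0], [0.56, -0.5, 0], [0.56, -0.5, 0], [0.56, -0.5, 0]], delta_rot=[[0, 0, 0], [0, 0, 0], [0, 0, 0], [0, 0, 0], [0, 0, 0]])

```text
time_s: 0.6
ee_pos: [0.2937, -0.5404, 0.2433]
tool_rot: [0.991, 0.133, -0.0, -0.0]
ft_force: [1.0, -0.1, -0.5]
finger_gap: 1.002
gripper_force: 0.0
```

```bash
python3 -c "
from h import *
s=manip.get_state()
for k in('time_s','q','dq','ee_pos','tool_rot'):print(k,np.round(s[k],4))"
```

```text
time_s 0.6
q [ 0.9897  0.4668 -0.013   1.8604  0.008   0.815  -0.3315]
dq [-0.5318 -0.2179 -0.0308  0.4169  0.016  -0.2034 -0.5625]
ee_pos [ 0.2937 -0.5404  0.2433]
tool_rot [ 9.911e-01  1.330e-01 -1.000e-04 -3.000e-04]
```

>>> send_rows(gripper=[100, 100, 100, 100, 100], delta_pos=[[0.56, -0.5, 0], [0.56, -0.5, 0], [0.56, -0.5, 0], [0.56, -0.5, 0], [0.56, -0.5, 0]], delta_rot=[[0, 0, 0], [0, 0, 0], [0, 0, 0], [0, 0, 0], [0, 0, 0]])

```text
time_s: 1.1
ee_pos: [0.3958, -0.3829, 0.2435]
tool_rot: [0.991, 0.133, -0.0, -0.0]
ft_force: [1.1, -0.4, -0.4]
finger_gap: 1.002
gripper_force: 0.0
```

>>> send_rows(gripper=[100, 100, 100, 100, 100], delta_pos=[[0.56, -0.5, 0], [0.56, -0.5, 0], [0.56, -0.5, 0], [0.56, -0.5, 0], [0.56, -0.5, 0]], delta_rot=[[0, 0, 0], [0, 0, 0], [0, 0, 0], [0, 0, 0], [0, 0, 0]])

```text
time_s: 1.6
ee_pos: [0.4979, -0.2255, 0.2435]
tool_rot: [0.991, 0.133, -0.0, -0.0]
ft_force: [0.4, 0.7, -0.3]
finger_gap: 1.0
gripper_force: 0.0
```

>>> send_rows(gripper=[100, 100, 100, 100, 100], delta_pos=[[0.56, -0.5, 0], [0.56, -0.5, 0], [0.56, -0.5, 0], [0.56, -0.5, 0], [0, 0, 0]], delta_rot=[[0, 0, 0], [0, 0, 0], [0, 0, 0], [0, 0, 0], [0, 0, 0]])

```text
time_s: 2.1
ee_pos: [0.5816, -0.0952, 0.2432]
tool_rot: [0.991, 0.137, 0.001, -0.001]
ft_force: [0.5, -0.1, 1.1]
finger_gap: 0.999
gripper_force: 0.0
```

```bash
cat >> h.py <<'E'
from scipy.spatial.transform import Rotation as Ro
def go(t):
    s=manip.get_state(); R=Ro.from_quat(s['tool_rot']); p=np.array(s['ee_pos'])
    print('t',s['time_s'],'pos',p.round(4),'q7',round(s['q'][6],3),'yaw_y',np.degrees(np.arctan2(*R.as_matrix()[[1,0],1])).round(1),'tilt',R.as_matrix()[:,2].round(4),'F',np.round(s['ft_force'],1),'gap',s['finger_gap'],'gf',s['gripper_force'])
    print('units',(R.inv().apply(np.array(t)-p)/.05).round(3))
E
python3 -c "
from h import *
go([.602,-.0642,.164])"
```

```text
t 2.1 pos [ 0.5816 -0.0952  0.2432] q7 -1.27 yaw_y -74.3 tilt [ 0.0011  0.0025 -1.    ] F [ 0.5 -0.1  1.1] gap 0.9989304730381865 gf 0.0
units [ 0.558 -0.482  1.587]
```

>>> send_rows(gripper=[100, 100, 100, 100, 100], delta_pos=[[0.28, -0.24, 0], [0.28, -0.24, 0], [0, 0, 0], [0, 0, 0.2], [0, 0, 0.3]], delta_rot=[[0, 0, 0], [0, 0, 0], [0, 0, -1], [0, 0, -1], [0, 0, -1]])

```text
time_s: 2.6
ee_pos: [0.6007, -0.0698, 0.219]
tool_rot: [0.971, 0.237, 0.001, 0.0]
ft_force: [-0.2, -0.1, 0.1]
finger_gap: 0.998
gripper_force: 0.0
```

```bash
python3 -c "
from h import *
go([.602,-.0642,.166]);snap('top','t1');snap('scene','s1')
a=cv2.imread('pics/t1.png')[120:250,230:390];b=cv2.imread('pics/s1.png')[110:240,240:400]
cv2.imwrite('pics/c2.png',cv2.resize(np.hstack([a,b]),None,fx=2.5,fy=2.5,interpolation=2))"
```

```text
t 2.6 pos [ 0.6007 -0.0698  0.219 ] q7 -1.153 yaw_y -62.6 tilt [ 0.0019  0.     -1.    ] F [-0.2 -0.1  0.1] gap 0.9981893486721554 gf 0.0
units [ 0.073 -0.089  1.061]
```

View pics/c2.png

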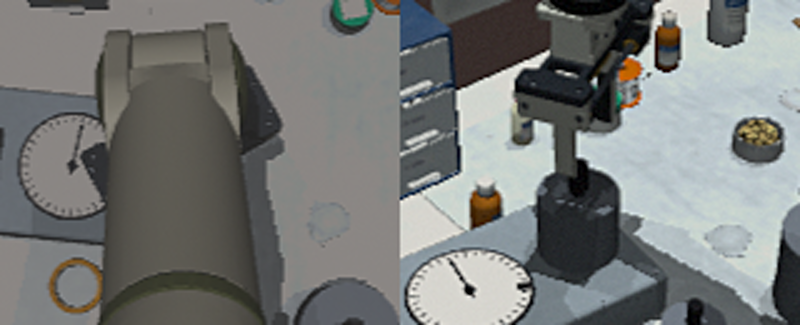

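The right half shows the hand just above the cover grip at about crop (578,178), with a finger on either side. The meter stays visible in the scene view. Descending.

>>> send_rows(gripper=[100, 100, 100, 100, 100], delta_pos=[[0.04, -0.06, 0.2], [0, 0, 0.3], [0, 0, 0.3], [0, 0, 0.2], [0, 0, 0]], delta_rot=[[0, 0, -1], [0, 0, -1], [0, 0, -1], [0, 0, -1], [0, 0, 0]])

```text
time_s: 3.2
ee_pos: [0.5999, -0.0668, 0.1678]
tool_rot: [0.93, 0.368, -0.001, -0.0]
ft_force: [-1.1, 0.1, 0.4]
finger_gap: 0.998
gripper_force: 0.0
```

```bash
python3 -c "
from h import *
go([.602,-.0642,.166])"
```

```text
t 3.2 pos [ 0.5999 -0.0668  0.1678] q7 -0.959 yaw_y -46.8 tilt [-1.9e-03  2.0e-04 -1.0e+00] F [-1.1  0.1  0.4] gap 0.9979956202067022 gf 0.0
units [ 0.067 -0.008  0.037]
```

>>> send_rows(gripper=[0, 0, 0, 0, 0], delta_pos=[[0.05, 0, 0.02], [0, 0, 0], [0, 0, 0], [0, 0, 0], [0, 0, 0]], delta_rot=[[0, 0, 0], [0, 0, 0], [0, 0, 0], [0, 0, 0], [0, 0, 0]], newtons=25)

```text
time_s: 3.7
ee_pos: [0.6021, -0.065, 0.1679]
tool_rot: [0.93, 0.369, 0.0, 0.0]
ft_force: [0.2, -0.9, 0.0]
finger_gap: 0.617
gripper_force: 0.0
```

>>> send_rows(gripper=[0, 0, 0, 0, 0], delta_pos=[[0, 0, 0], [0, 0, 0], [0, 0, 0], [0, 0, 0], [0, 0, 0]], delta_rot=[[0, 0, 0], [0, 0, 0], [0, 0, 0], [0, 0, 0], [0, 0, 0]])

```text
time_s: 4.2
ee_pos: [0.6018, -0.065, 0.1675]
tool_rot: [0.93, 0.369, -0.0, -0.0]
ft_force: [0.9, -0.5, -0.4]
finger_gap: 0.232
gripper_force: 25.0
```

>>> send_rows(gripper=[0, 0, 0, 0, 0], delta_pos=[[0, 0, -0.2], [0, 0, -0.4], [0, 0, -0.5], [0, 0, -0.5], [0, 0, -0.3]], delta_rot=[[0, 0, 0], [0, 0, 0], [0, 0, 0], [0, 0, 0], [0, 0, 0]])

```text
time_s: 4.7
ee_pos: [0.6025, -0.0651, 0.2652]
tool_rot: [0.93, 0.369, 0.001, 0.0]
ft_force: [0.2, -0.9, -1.0]
finger_gap: 0.233
gripper_force: 25.0
```

```bash
python3 -c "
from h import *
go([.585,-.204,.262])"
```

```text
t 4.7 pos [ 0.6025 -0.0651  0.2652] q7 -0.922 yaw_y -46.7 tilt [ 2.3e-03 -1.0e-04 -1.0e+00] F [ 0.2 -0.9 -1. ] gap 0.23309455248116942 gf 24.98274117708206
units [-2.159  1.783  0.064]
```

>>> send_rows(gripper=[0, 0, 0, 0, 0], delta_pos=[[-0.3, 0.25, 0], [-0.55, 0.45, 0], [-0.6, 0.5, 0], [-0.5, 0.4, 0], [-0.2, 0.18, 0]], delta_rot=[[0, 0, 0], [0, 0, 0], [0, 0, 0], [0, 0, 0], [0, 0, 0]])

```text
time_s: 5.2
ee_pos: [0.5837, -0.2074, 0.2631]
tool_rot: [0.93, 0.367, -0.0, 0.001]
ft_force: [0.0, 0.6, -1.5]
finger_gap: 0.229
gripper_force: 25.0
```

>>> send_rows(gripper=[0, 0, 0, 0, 0], delta_pos=[[0, 0, 0.3], [0, 0, 0.6], [0, 0, 0.7], [0, 0, 0.6], [0, 0, 0.3]], delta_rot=[[0, 0, 0], [0, 0, 0], [0, 0, 0], [0, 0, 0], [0, 0, 0]])

```text
time_s: 5.7
ee_pos: [0.584, -0.2023, 0.1356]
tool_rot: [0.929, 0.369, -0.001, -0.001]
ft_force: [0.1, -1.0, -0.6]
finger_gap: 0.234
gripper_force: 25.0
```

```bash
python3 -c "
from h import *
go([.585,-.204,.1075]);snap('scene','s2')
b=cv2.imread('pics/s2.png')[120:300,200:440]
cv2.imwrite('pics/c3.png',cv2.resize(b,None,fx=3.3,fy=3.3,interpolation=2))"
```

```text
t 5.7 pos [ 0.584  -0.2023  0.1356] q7 -0.733 yaw_y -46.7 tilt [-0.0026  0.0013 -1.    ] F [ 0.1 -1.  -0.6] gap 0.23446443561714841 gf 24.98265266418457
units [-0.009  0.039  0.562]
```

View pics/c3.png

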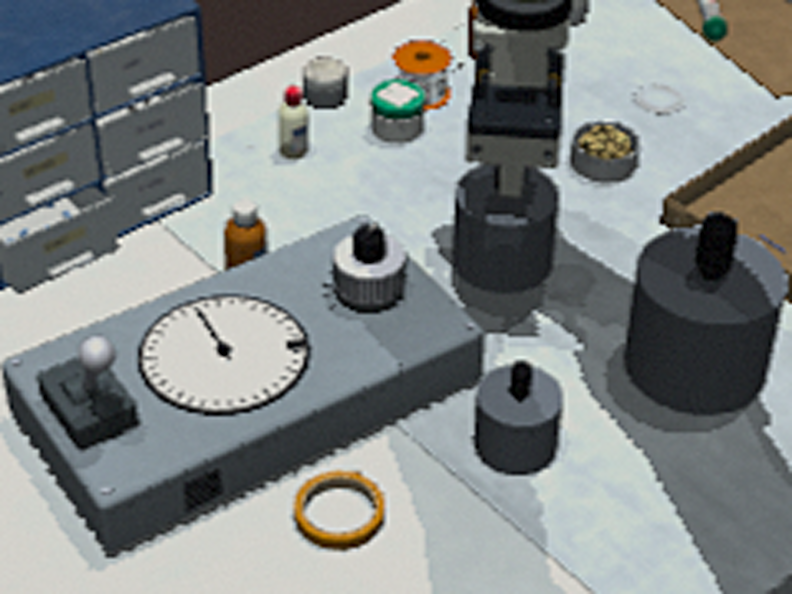

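The cover hangs just above the free bench at crop (505,235), clear of the instrument and the tin. The knob is bare, with the inner knob at (370,243) and the ring at (368,268). The needle is unchanged. Lowering and releasing.

>>> send_rows(gripper=[0, 0, 0, 0, 0], delta_pos=[[0, 0, 0.2], [0, 0, 0.16], [0, 0, 0.1], [0, 0, 0.04], [0, 0, 0.02]], delta_rot=[[0, 0, 0], [0, 0, 0], [0, 0, 0], [0, 0, 0], [0, 0, 0]])

```text
time_s: 6.25
ee_pos: [0.5849, -0.2036, 0.1119]
tool_rot: [0.93, 0.369, 0.0, 0.0]
ft_force: [-0.8, 0.9, -1.1]
finger_gap: 0.233
gripper_force: 25.0
```

```bash
python3 -c "
from h import *
go([.585,-.204,.1075])
c=np.array([.6018,-.0649])
for z in(.124,.1,.07): 
  p=proj('s2',[*c,z]); print(z,(p-[200,120])*3.3+1.15)"
```

```text
t 6.25 pos [ 0.5849 -0.2036  0.1119] q7 -0.742 yaw_y -46.7 tilt [ 5.e-04 -2.e-04 -1.e+00] F [-0.8  0.9 -1.1] gap 0.232522269154257 gf 24.98271256685257
units [-0.004  0.006  0.088]
0.124 [369.3212222  229.72968285]
0.1 [369.20286279 252.92829296]
0.07 [369.05870425 281.18356804]
```

>>> send_rows(gripper=[0, 0, 0, 0, 0], delta_pos=[[0, 0, 0.04], [0, 0, 0.04], [0, 0, 0.02], [0, 0, 0], [0, 0, 0]], delta_rot=[[0, 0, 0], [0, 0, 0], [0, 0, 0], [0, 0, 0], [0, 0, 0]])

```text
time_s: 6.75
ee_pos: [0.5848, -0.2035, 0.1068]
tool_rot: [0.929, 0.369, 0.0, 0.0]
ft_force: [-0.8, 0.5, 3.0]
finger_gap: 0.228
gripper_force: 25.0
```

Contact (3 N upward). Opening, then rising.

>>> send_rows(gripper=[40, 60, 60, 60, 60], delta_pos=[[0, 0, 0], [0, 0, 0], [0, 0, 0], [0, 0, 0], [0, 0, 0]], delta_rot=[[0, 0, 0], [0, 0, 0], [0, 0, 0], [0, 0, 0], [0, 0, 0]])

```text
time_s: 7.25
ee_pos: [0.5848, -0.2036, 0.1066]
tool_rot: [0.929, 0.369, -0.0, 0.0]
ft_force: [0.1, 0.1, -0.4]
finger_gap: 0.583
gripper_force: 0.0
```

>>> send_rows(gripper=[70, 100, 100, 100, 100], delta_pos=[[0, 0, -0.1], [0, 0, -0.3], [0, 0, -0.5], [0, 0, -0.7], [0, 0, -0.4]], delta_rot=[[0, 0, 0], [0, 0, 0], [0, 0, 0], [0, 0, 0], [0, 0, 0]])

```text
time_s: 7.75
ee_pos: [0.5855, -0.2037, 0.2103]
tool_rot: [0.93, 0.369, 0.001, 0.001]
ft_force: [-0.4, 0.6, 0.1]
finger_gap: 0.973
gripper_force: 0.0
```

```bash
python3 -c "
from h import *
go([.6018,-.0649,.197])"
```

```text
t 7.75 pos [ 0.5855 -0.2037  0.2103] q7 -0.706 yaw_y -46.7 tilt [ 3.1e-03 -8.0e-04 -1.0e+00] F [-0.4  0.6  0.1] gap 0.9728672235611988 gf 0.0
units [ 2.14  -1.799  0.264]
```

>>> send_rows(gripper=[100, 100, 100, 100, 100], delta_pos=[[0.3, -0.25, 0], [0.55, -0.45, 0], [0.6, -0.5, 0], [0.5, -0.4, 0], [0.19, -0.2, 0]], delta_rot=[[0, 0, 0], [0, 0, 0], [0, 0, 0], [0, 0, 0], [0, 0, 0]])

```text
time_s: 8.25
ee_pos: [0.6016, -0.0609, 0.208]
tool_rot: [0.929, 0.371, 0.001, -0.0]
ft_force: [-0.1, -0.1, 0.0]
finger_gap: 1.002
gripper_force: 0.0
```

>>> send_rows(gripper=[100, 100, 100, 100, 100], delta_pos=[[0, 0, 0], [0, 0, 0.2], [0, 0, 0.3], [0, 0, 0.2], [0, 0, 0]], delta_rot=[[0, 0, 0], [0, 0, 0], [0, 0, 0], [0, 0, 0], [0, 0, 0]])

```text
time_s: 8.75
ee_pos: [0.5998, -0.0664, 0.1698]
tool_rot: [0.93, 0.368, -0.002, -0.0]
ft_force: [0.1, -0.8, -0.2]
finger_gap: 0.999
gripper_force: 0.0
```

```bash
python3 -c "
from h import *
go([.6018,-.0649,.094]);snap('scene','s3')
b=cv2.imread('pics/s3.png')[130:240,240:390]
cv2.imwrite('pics/c4.png',cv2.resize(b,None,fx=5.3,fy=5.3,interpolation=2))"
```

```text
t 8.75 pos [ 0.5998 -0.0664  0.1698] q7 -0.951 yaw_y -46.8 tilt [-3.1e-03 -5.0e-04 -1.0e+00] F [ 0.1 -0.8 -0.2] gap 0.9994845816551443 gf 0.0
units [0.054 0.008 1.516]
```

View pics/c4.png

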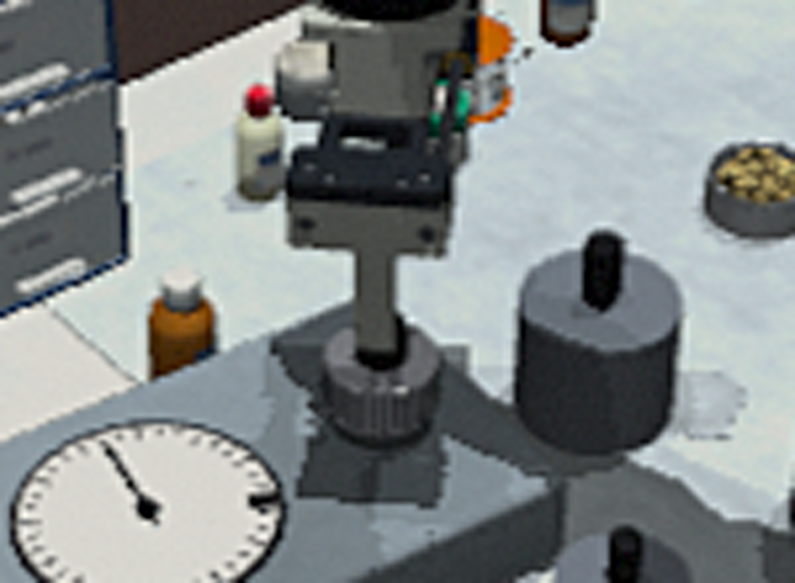

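The cover stands upright at crop (600,340) and the fingers straddle the knob axis. The needle still points up-left and the broad mark is at (262,500). Descending to the ring.

>>> send_rows(gripper=[100, 100, 100, 100, 100], delta_pos=[[0.02, 0, 0.3], [0, 0, 0.4], [0, 0, 0.4], [0, 0, 0.3], [0, 0, 0.1]], delta_rot=[[0, 0, 0], [0, 0, 0], [0, 0, 0], [0, 0, 0], [0, 0, 0]])

```text
time_s: 9.3
ee_pos: [0.6009, -0.064, 0.0948]
tool_rot: [0.929, 0.369, -0.001, -0.0]
ft_force: [0.4, -0.9, 0.1]
finger_gap: 1.003
gripper_force: 0.0
```

>>> send_rows(gripper=[100, 100, 100, 65, 60], delta_pos=[[0, 0, 0], [0, 0, 0], [0, 0, 0], [0, 0, 0], [0, 0, 0]], delta_rot=[[0, 0, 0], [0, 0, 0], [0, 0, 0], [0, 0, 0], [0, 0, 0]], newtons=8)

```text
time_s: 9.8
ee_pos: [0.6019, -0.064, 0.0972]
tool_rot: [0.929, 0.369, 0.0, 0.0]
ft_force: [-0.5, -0.3, -0.7]
finger_gap: 0.876
gripper_force: 0.0
```

```bash
python3 -c "
from h import *
go([.6018,-.0649,.094])"
```

```text
t 9.8 pos [ 0.6019 -0.064   0.0972] q7 -0.982 yaw_y -46.7 tilt [ 9.e-04 -1.e-04 -1.e+00] F [-0.5 -0.3 -0.7] gap 0.8764271498286791 gf 0.0
units [-0.014  0.012  0.063]
```

>>> send_rows(gripper=[55, 55, 55, 55, 55], delta_pos=[[0, 0, 0.04], [0, 0, 0], [0, 0, 0], [0, 0, 0], [0, 0, 0]], delta_rot=[[0, 0, 0], [0, 0, 0], [0, 0, 0], [0, 0, 0], [0, 0, 0]], newtons=15)

```text
time_s: 10.3
ee_pos: [0.6009, -0.0633, 0.0945]
tool_rot: [0.929, 0.369, -0.001, -0.001]
ft_force: [-3.8, 3.1, 2.3]
finger_gap: 0.616
gripper_force: 15.0
```

```bash
python3 -c "
from h import *
go([.6018,-.0649,.094])"
```

```text
t 10.3 pos [ 0.6009 -0.0633  0.0945] q7 -0.983 yaw_y -46.7 tilt [-1.5e-03  5.0e-04 -1.0e+00] F [-3.8  3.1  2.3] gap 0.6160735258175549 gf 15.000221486552618
units [-0.009  0.035  0.009]
```

>>> send_rows(gripper=[55, 55, 55, 55, 55], delta_pos=[[0, -0.02, 0], [0, 0, 0], [0, 0, 0], [0, 0, 0], [0, 0, 0]], delta_rot=[[0, 0, 0], [0, 0, 0.6], [0, 0, 0.8], [0, 0, 0.8], [0, 0, 0.8]])

```text
time_s: 10.8
ee_pos: [0.6009, -0.0632, 0.0945]
tool_rot: [0.964, 0.268, -0.0, -0.0]
ft_force: [-1.7, 1.4, -0.9]
finger_gap: 0.617
gripper_force: 15.0
```

```bash
cat >> h.py <<'E'
def rect(f,m,L=.072,s=4000,z=.063):
    n=int(2*L*s); w=np.array([[m[0]+a,m[1]+b,z] for a,b in((L,L),(L,-L),(-L,-L),(-L,L))])
    src=np.float32([proj(f,p) for p in w]); dst=np.float32([[0,0],[n,0],[n,n],[0,n]])
    return cv2.warpPerspective(cv2.imread('pics/'+f+'.png'),cv2.getPerspectiveTransform(src,dst),(n,n),flags=2)
def ang(f,m,s=4000):
    g=cv2.cvtColor(rect(f,m),cv2.COLOR_BGR2GRAY).astype(float); c=g.shape[0]/2
    a=np.radians(np.arange(-180,180,.5))
    def prof(r0,r1):
        v=0
        for r in np.arange(r0,r1,.001): v=v+cv2.remap(g.astype(np.float32),np.float32(c-r*s*np.sin(a))[None],np.float32(c-r*s*np.cos(a))[None],1)[0]
        d=v.max()-v; k=d.argmax(); i=np.arange(k-16,k+17)%len(a); w=np.clip(d[i]-.5*d.max(),0,None)
        return np.degrees(a[k])+((np.arange(-16,17)*.5)*w).sum()/w.sum()
    return prof(.024,.040),prof(.045,.056)
E
python3 -c "
from h import *
go([.6018,-.0649,.094]);snap('scene','s4');snap('top','t4')
m=[.6183,.0691]
for f in('top0','s2','s3','s4','t4'):print(f,ang(f,m))
cv2.imwrite('pics/c5.png',np.hstack([cv2.resize(rect(f,m),(380,380)) for f in('s2','s4')]))"
```

```text
t 10.8 pos [ 0.6009 -0.0632  0.0945] q7 -1.129 yaw_y -59.0 tilt [-3.e-04  0.e+00 -1.e+00] F [-1.7  1.4 -0.9] gap 0.6172648195722905 gf 14.99813912974787
units [-0.001  0.038  0.01 ]
top0 (np.float64(-10.358044653776851), np.float64(-121.83192615429235))
s2 (np.float64(-12.61825956757901), np.float64(-12.231892719763946))
s3 (np.float64(-12.618360323283389), np.float64(-124.05320785994368))
s4 (np.float64(-36.58987327049884), np.float64(-123.34982824477761))
t4 (np.float64(-125.25790119405359), np.float64(-134.27406647362727))
```

View pics/c5.png

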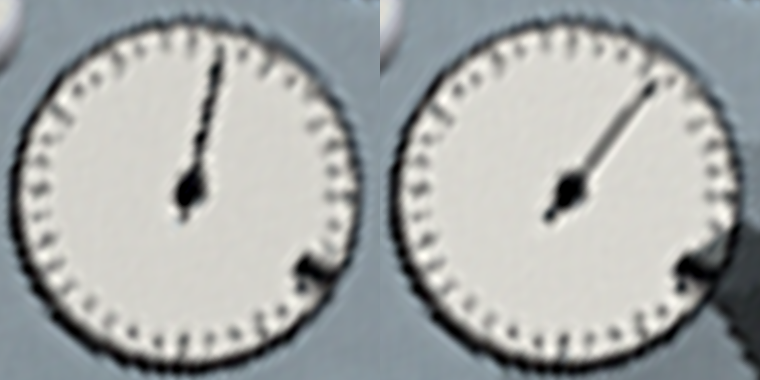

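The rectified dial (right half) shows the needle at −37°, having followed the ring, and the broad mark at about −122°. That leaves about 42° of ring turn; I turn 40° and re-measure.

>>> send_rows(gripper=[55, 55, 55, 55, 55], delta_pos=[[0, 0, 0], [0, 0, 0], [0, 0, 0], [0, 0, 0], [0, 0, 0]], delta_rot=[[0, 0, 0.8], [0, 0, 1], [0, 0, 1], [0, 0, 1], [0, 0, 1]])

```text
time_s: 11.4
ee_pos: [0.6008, -0.0632, 0.0945]
tool_rot: [0.995, 0.104, -0.0, -0.0]
ft_force: [-2.2, 1.5, -0.7]
finger_gap: 0.619
gripper_force: 15.0
```

>>> send_rows(gripper=[55, 55, 55, 55, 55], delta_pos=[[0, 0, 0], [0, 0, 0], [0, 0, 0], [0, 0, 0], [0, 0, 0]], delta_rot=[[0, 0, 1], [0, 0, 1], [0, 0, 1], [0, 0, 1], [0, 0, 0.6]])

```text
time_s: 11.9
ee_pos: [0.6008, -0.063, 0.0945]
tool_rot: [0.998, -0.056, -0.0, -0.0]
ft_force: [-1.5, 2.1, -1.0]
finger_gap: 0.618
gripper_force: 15.0
```

>>> send_rows(gripper=[55, 55, 55], delta_pos=[[0, 0, 0], [0, 0, 0], [0, 0, 0]], delta_rot=[[0, 0, 0.5], [0, 0, 0], [0, 0, 0]])

```text
time_s: 12.2
ee_pos: [0.6008, -0.063, 0.0945]
tool_rot: [0.997, -0.072, -0.0, -0.0]
ft_force: [-1.6, 2.9, -2.0]
finger_gap: 0.613
gripper_force: 15.0
```

```bash
python3 -c "
from h import *
go([.6018,-.0649,.094]);snap('scene','s5');snap('top','t5')
m=[.6183,.0691]
for f in('s5','t5'):print(f,ang(f,m))
cv2.imwrite('pics/c6.png',np.hstack([cv2.resize(rect(f,m,s=8000),(400,400)) for f in('s5','t5')]))"
```

```text
t 12.2 pos [ 0.6008 -0.063   0.0945] q7 -1.585 yaw_y -98.2 tilt [-4.e-04  2.e-04 -1.e+00] F [-1.6  2.9 -2. ] gap 0.6125872194163986 gf 14.999865083827899
units [0.025 0.034 0.01 ]
s5 (np.float64(-115.87126971634315), np.float64(-119.40911258651496))
t5 (np.float64(-138.03231184564993), np.float64(-39.557198419842265))
```

View pics/c6.png

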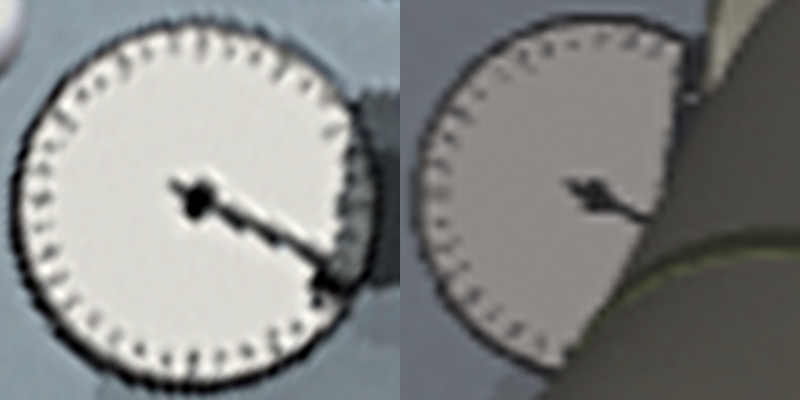

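The needle is at about −116° and lies just short of the broad mark. Next, a centroid of the mark relative to the hub.

```bash
python3 -c "
from h import *
from scipy import ndimage as N
m=[.6183,.0691]
for f in('top0','s2','s3','s5'):
  g=cv2.cvtColor(rect(f,m),cv2.COLOR_BGR2GRAY).astype(float); c=g.shape[0]/2
  for fr in(.45,.6):
    thr=np.percentile(g,75)*fr; y,x=np.mgrid[:g.shape[0],:g.shape[0]]; r=np.hypot(x-c,y-c)/4000
    def cen(msk):
      l,n=N.label(msk); k=1+np.argmax(N.sum(msk,l,range(1,n+1))); cy,cx=N.center_of_mass(np.where(l==k,thr-g,0)); return cx,cy,(l==k).sum()/16
    h=cen((g<thr)&(r<.010)); mk=cen((g<thr)&(r<.0585)&(r>.043))
    print(f,fr,np.round(h,1),np.round(mk,1),-np.degrees(np.arctan2(mk[0]-h[0],h[1]-mk[1])),np.hypot(mk[0]-h[0],mk[1]-h[1])/4)
"
```

```text
top0 0.45 [281.6 285.3  79.9] [468.5 400.4  77.9] -121.63050276746502 54.857204594194044
top0 0.6 [282.1 285.6 123.4] [468.6 400.1 100.4] -121.55539556288856 54.70361869713259
s2 0.45 [286.9 286.3 130.1] [466.8 408.8  87.2] -124.25883514845219 54.41690141913882
s2 0.6 [287.3 286.4 156.6] [466.3 410.  113.8] -124.62267954215116 54.374187385497414
s3 0.45 [287.1 286.  131.9] [466.2 410.3  93.2] -124.75088509209262 54.50075510903544
s3 0.6 [287.5 286.2 157.8] [465.9 411.1 116.2] -124.9847232453567 54.43619161521822
s5 0.45 [285.9 289.6 136.2] [466.7 399.  183.4] -121.18576035107998 52.83455268695558
s5 0.6 [286.4 289.3 167.9] [481.7 355.9 480.5] -108.83621971636713 51.56783853269119
```

>>> send_rows(gripper=[55, 55, 55, 55, 55], delta_pos=[[0, 0, 0], [0, 0, 0], [0, 0, 0], [0, 0, 0], [0, 0, 0]], delta_rot=[[0, 0, 0.4], [0, 0, 0.4], [0, 0, 0], [0, 0, 0], [0, 0, 0]])

```text
time_s: 12.8
ee_pos: [0.6008, -0.0631, 0.0945]
tool_rot: [0.995, -0.1, -0.0, -0.0]
ft_force: [-2.6, 4.1, -2.3]
finger_gap: 0.617
gripper_force: 15.0
```

```bash
python3 -c "
from h import *
go([.6018,-.0649,.094]);snap('scene','s6')
m=[.6183,.0691]
print(ang('s6',m))
a=[cv2.resize(cv2.imread('pics/%s.png'%f)[208:245,250:300],(400,296),interpolation=2) for f in('s2','s6')]
cv2.imwrite('pics/c7.png',np.vstack([np.hstack(a)]))"
```

```text
t 12.8 pos [ 0.6008 -0.0631  0.0945] q7 -1.622 yaw_y -101.5 tilt [-3.e-04  2.e-04 -1.e+00] F [-2.6  4.1 -2.3] gap 0.6174968219714042 gf 14.999810558673374
units [0.026 0.032 0.011]
(np.float64(-122.78432340624661), np.float64(-123.11118143051466))
```

View pics/c7.png

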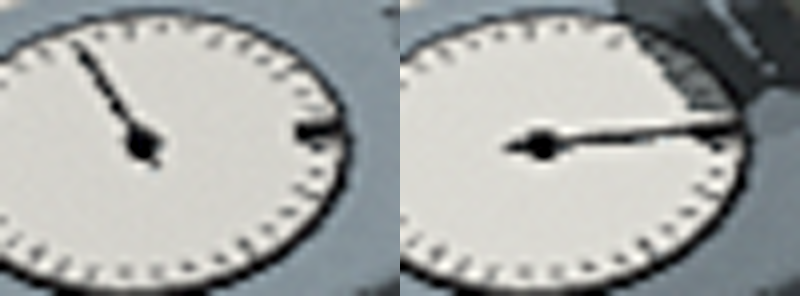

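The needle now lies within the broad mark: it enters at crop (690,131) and the mark centre is at about (720,131). Releasing and rising.

>>> send_rows(gripper=[70, 80, 90, 100, 100], delta_pos=[[0, -0.02, 0], [0, 0, 0], [0, 0, 0], [0, 0, 0], [0, 0, 0]], delta_rot=[[0, 0, 0], [0, 0, 0], [0, 0, 0], [0, 0, 0], [0, 0, 0]])

```text
time_s: 13.35
ee_pos: [0.6014, -0.0626, 0.0947]
tool_rot: [0.995, -0.1, 0.0, 0.0]
ft_force: [-0.1, -0.2, -0.7]
finger_gap: 0.977
gripper_force: 0.0
```

>>> send_rows(gripper=[100, 100, 100, 100, 100], delta_pos=[[0, 0, -0.1], [0, 0, -0.3], [0, 0, -0.6], [0, 0, -0.7], [0, 0, -0.5]], delta_rot=[[0, 0, 0], [0, 0, 0], [0, 0, 0], [0, 0, 0], [0, 0, 0]])

```text
time_s: 13.85
ee_pos: [0.6016, -0.0625, 0.2079]
tool_rot: [0.995, -0.1, 0.001, -0.0]
ft_force: [0.5, -0.6, -0.6]
finger_gap: 1.002
gripper_force: 0.0
```

>>> send_rows(gripper=[0, 0, 0, 0, 0], delta_pos=[[0, 0, 0], [0, 0, 0], [0, 0, 0], [0, 0, 0], [0, 0, 0]], delta_rot=[[0, 0, -0.5], [0, 0, -0.6], [0, 0, 0], [0, 0, 0], [0, 0, 0]])

```text
time_s: 14.35
ee_pos: [0.601, -0.0623, 0.2043]
tool_rot: [0.998, -0.062, -0.0, 0.0]
ft_force: [0.7, -0.1, -0.7]
finger_gap: 0.62
gripper_force: 0.0
```

```bash
python3 -c "
from h import *
go([.563,.1918,.205]);snap('scene','s7')
m=[.6183,.0691]
print(ang('s7',m))
a=cv2.resize(cv2.imread('pics/s7.png')[150:280,200:380],None,fx=4.4,fy=4.4,interpolation=2)
cv2.imwrite('pics/c8.png',a)"
```

```text
t 14.35 pos [ 0.601  -0.0623  0.2043] q7 -1.59 yaw_y -97.2 tilt [-7.e-04 -0.e+00 -1.e+00] F [ 0.7 -0.1 -0.7] gap 0.6197091421081641 gf 0.0
units [-1.386 -4.948 -0.013]
(np.float64(-122.76589226192372), np.float64(-123.05730201307261))
```

View pics/c8.png

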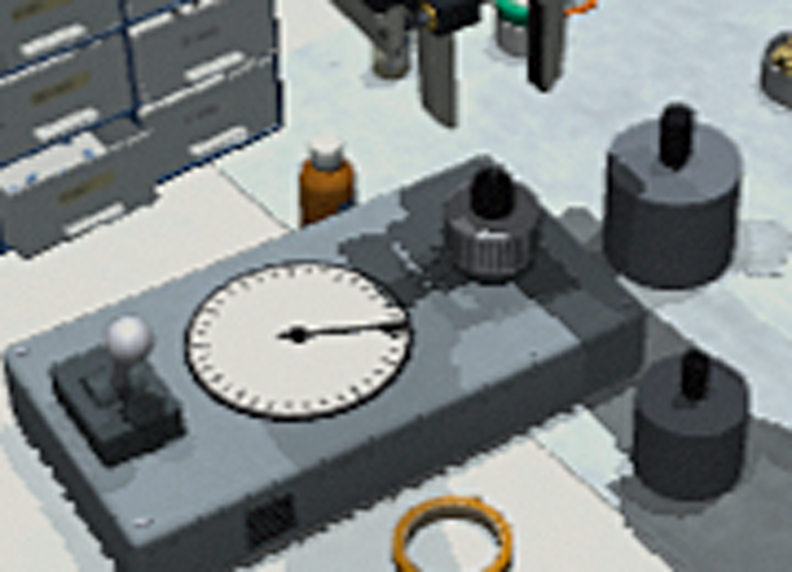

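The released needle still points into the broad mark at crop (400,327). The cover stands at (675,195) and the bottle and tape are unmoved. Moving to the robot side of the lever ball.

>>> send_rows(gripper=[0, 0, 0, 0, 0], delta_pos=[[-0.1, -0.4, 0], [-0.2, -0.7, 0], [-0.2, -0.8, 0], [-0.2, -0.8, 0], [-0.2, -0.8, 0]], delta_rot=[[0, 0, 0], [0, 0, 0], [0, 0, 0], [0, 0, 0], [0, 0, 0]])

```text
time_s: 14.9
ee_pos: [0.5778, 0.1184, 0.2044]
tool_rot: [0.998, -0.062, -0.0, 0.0]
ft_force: [0.1, -0.5, 0.1]
finger_gap: 0.145
gripper_force: 0.0
```

>>> send_rows(gripper=[0, 0, 0, 0, 0], delta_pos=[[-0.2, -0.7, 0], [-0.25, -0.5, 0], [-0.1, -0.25, 0], [0, 0, 0], [0, 0, 0]], delta_rot=[[0, 0, 0], [0, 0, 0], [0, 0, 0], [0, 0, 0], [0, 0, 0]])

```text
time_s: 15.4
ee_pos: [0.5602, 0.1909, 0.2045]
tool_rot: [0.998, -0.063, 0.0, 0.0]
ft_force: [0.3, -0.6, 0.1]
finger_gap: 0.005
gripper_force: 0.0
```

```bash
python3 -c "
from h import *
go([.563,.1918,.150]);snap('top','t8');snap('scene','s8')
m=[.6183,.0691]
print(ang('t8',m))
a=cv2.resize(rect('t8',m),(400,400));b=cv2.resize(cv2.imread('pics/s8.png')[170:270,190:290],(400,400),interpolation=2)
cv2.imwrite('pics/c9.png',np.hstack([a,b]))"
```

```text
t 15.4 pos [0.5602 0.1909 0.2045] q7 -2.016 yaw_y -97.2 tilt [ 0.    -0.001 -1.   ] F [ 0.3 -0.6  0.1] gap 0.004823917185813563 gf 0.0
units [ 0.053 -0.026  1.09 ]
(np.float64(-122.26596159277948), np.float64(-121.97852225046223))
```

View pics/c9.png

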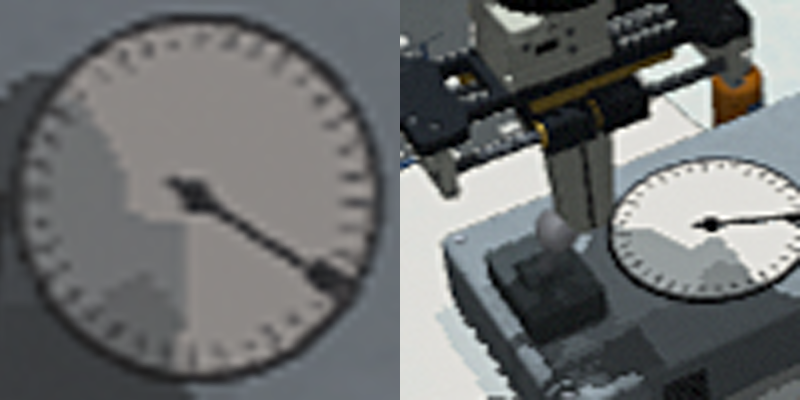

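In the top view the needle bisects the broad mark (325,275). The closed fingers are above and in front of the ball. Descending, then pushing toward the back.

>>> send_rows(gripper=[0, 0, 0, 0, 0], delta_pos=[[0, 0, 0.2], [0, 0, 0.35], [0, 0, 0.35], [0, 0, 0.15], [0, 0, 0]], delta_rot=[[0, 0, 0], [0, 0, 0], [0, 0, 0], [0, 0, 0], [0, 0, 0]])

```text
time_s: 16.0
ee_pos: [0.5595, 0.1913, 0.1508]
tool_rot: [0.998, -0.063, -0.001, 0.001]
ft_force: [-0.2, -0.2, -0.7]
finger_gap: 0.006
gripper_force: 0.0
```

>>> send_rows(gripper=[0, 0, 0, 0, 0], delta_pos=[[0.2, 0, 0], [0.2, 0, 0], [0.2, 0, 0], [0.2, 0, 0], [0.2, 0, 0]], delta_rot=[[0, 0, 0], [0, 0, 0], [0, 0, 0], [0, 0, 0], [0, 0, 0]])

```text
time_s: 16.5
ee_pos: [0.6106, 0.186, 0.1524]
tool_rot: [0.998, -0.062, 0.0, -0.0]
ft_force: [-1.2, 0.2, 1.1]
finger_gap: 0.006
gripper_force: 0.6
```

```bash
python3 -c "
from h import *
go([.6159+.013*.9925+.135*.122,.0493-.013*.122+.135*.9925,.15])"
```

```text
t 16.5 pos [0.6106 0.186  0.1524] q7 -1.968 yaw_y -97.1 tilt [ 6.e-04  2.e-04 -1.e+00] F [-1.2  0.2  1.1] gap 0.005715368197009217 gf 0.598441231995821
units [ 0.698 -0.001  0.048]
```

>>> send_rows(gripper=[0, 0, 0, 0, 0], delta_pos=[[0.2, 0, 0.02], [0.2, 0, 0.02], [0.15, 0, 0], [0.1, 0, 0], [0, 0, 0]], delta_rot=[[0, 0, 0], [0, 0, 0], [0, 0, 0], [0, 0, 0], [0, 0, 0]])

```text
time_s: 17.0
ee_pos: [0.6404, 0.1822, 0.1495]
tool_rot: [0.998, -0.062, -0.002, 0.0]
ft_force: [-5.2, 1.1, 1.5]
finger_gap: 0.004
gripper_force: 3.0
```

>>> send_rows(gripper=[0, 0, 0], delta_pos=[[0.05, 0, 0], [0.04, 0, 0], [0, 0, 0]], delta_rot=[[0, 0, 0], [0, 0, 0], [0, 0, 0]])

```text
time_s: 17.3
ee_pos: [0.6414, 0.1821, 0.1492]
tool_rot: [0.998, -0.061, -0.005, 0.001]
ft_force: [-15.7, 1.6, 7.6]
finger_gap: 0.005
gripper_force: 8.5
```

The lever is at its stop: the force rose to about 16 N without further travel. Backing off and rising.

>>> send_rows(gripper=[0, 0, 0, 0, 0], delta_pos=[[-0.2, 0, 0], [-0.4, 0, 0], [-0.4, 0, 0], [-0.2, 0, -0.2], [0, 0, -0.5]], delta_rot=[[0, 0, 0], [0, 0, 0], [0, 0, 0], [0, 0, 0], [0, 0, 0]])

```text
time_s: 17.8
ee_pos: [0.5848, 0.189, 0.1845]
tool_rot: [0.998, -0.062, -0.002, 0.001]
ft_force: [0.1, -0.2, 0.1]
finger_gap: 0.005
gripper_force: 0.0
```

>>> send_rows(gripper=[0, 0, 0, 0, 0], delta_pos=[[0, 0, -0.6], [0, 0, -0.6], [0, 0, -0.4], [0, 0, 0], [0, 0, 0]], delta_rot=[[0, 0, 0], [0, 0, 0], [0, 0, 0], [0, 0, 0], [0, 0, 0]])

```text
time_s: 18.3
ee_pos: [0.5871, 0.1889, 0.2658]
tool_rot: [0.998, -0.062, 0.001, -0.0]
ft_force: [0.6, -0.4, -0.9]
finger_gap: 0.005
gripper_force: 0.0
```

```bash
python3 -c "
from h import *
go([.6,.18,.26]);snap('scene','s9')
E=[.6159+.0335*.9925+.135*.122,.0493-.0335*.122+.135*.9925,.143]
print((proj('s9',E)-[195,130])*4.4, ang('s9',[.6183,.0691]))
a=cv2.resize(cv2.imread('pics/s9.png')[130:265,195:375],None,fx=4.4,fy=4.4,interpolation=2)
cv2.imwrite('pics/c10.png',a)"
```

```text
t 18.3 pos [0.5871 0.1889 0.2658] q7 -2.008 yaw_y -97.1 tilt [ 1.7e-03  5.0e-04 -1.0e+00] F [ 0.6 -0.4 -0.9] gap 0.005334713572552971 gf 0.0
units [0.278 0.145 0.116]
[ 96.39651287 357.11712704] (np.float64(-122.76505846477166), np.float64(-123.00754001610969))
```

View pics/c10.png

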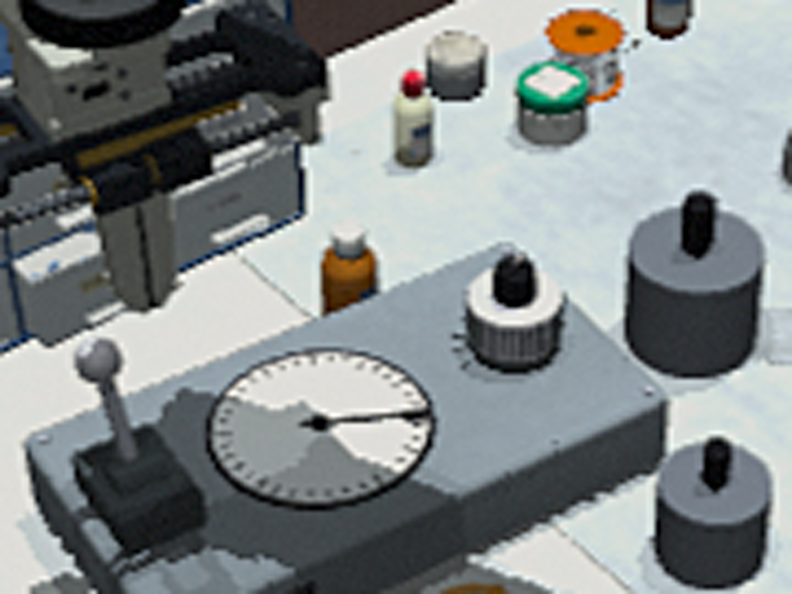

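The lever ball is at crop (98,361), against a predicted (96,357) for fully over. The needle is on the zero mark, the cover stands upright and the bottle is untouched. Handing in.

```bash
python3 -c "
from plant import manip
print(manip.sign_off())"
```

```text
the job is handed in; nothing more can be done
None
```

The job is handed in at about 18 s: the cover stands upright on the bench right of the instrument, the needle is on the broad zero mark, the inner knob was not touched, the lever was pushed back to its stop, and the tin, bottle and tape were not touched.

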